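Put the airbrush paint rack in order

ROBOT

A 6-joint arm with a two-finger parallel gripper is mounted at the origin on the work surface. World frame = base frame: x ahead of the robot, y to its left, z up, the work surface at z = 0. Lengths are in m, angles in degrees, forces in N, time in s.
With the tool pointing down it reaches from about 0.3 to 0.75 m from the base axis. Payload 8.5 kg.
Tool frame: the origin (TCP) lies at the very end of the fingers, on their centre line; the grasp point (between the pads) lies 19 mm behind it (env.tcp_to_grasp is the distance from the TCP to the grasp point, in m); z points along the fingers, y is the line along which they close (so a half turn about z gives the same grasp; the last joint's range is limited). The gripper opens to 85 mm and grips with 20 to 120 N. Pads are 22 mm wide; open, the fingers measure 114 mm over their backs; the gripper's body (76 mm by 85 mm) begins 54 mm behind the grasp point. The pads swing forward as they close: fully open they stand 13 mm farther back than shut.
Start: joints at [-84.471, 21.807, 74.336, -0, 83.858, -12.336], TCP at [0.169, -0.523, 0.231] pointing down, gripper open.
Joint ranges: [-178.18, 178.18], [-50.72, 133.34], [12.68, 142.11], [-81.47, 261.47], [9.98, 163.14], [-165.26, 165.26]. Speed limits (degrees/s): [136.94, 136.94, 180, 180, 180, 180].

INTERFACE

Orientations are given as a 3x3 rotation matrix whose columns are the frame's x, y, z axes.
In Python, from rig import status, get_image, env gives the robot as it stands.
- The arm moves only by the shell command python3 -m handwheel 'ROWS' [FORCE]. ROWS is text: rows parted by semicolons, each of 7 numbers parted by spaces: the shift along the world's x, y, z in cm, then the turn, a rotation vector about the world's x, y, z in degrees, then the opening, from 0 (shut) to 1 (fully open). In form: dx dy dz wx wy wz gripper; .... A call has 1 to 8 rows; each row is the pose to reach, as a shift and turn from the pose commanded when the call began; what a row does not reach only later rows make up. A row lasts 1/12 s, in which the tool goes at most 41.7 mm and 7.16 degrees, less where a joint would pass 70% of its speed; a pose out of reach is approached as far as the arm can. A call with a gripper value outside its range is refused whole. The fingers move at their own pace and stop on an object; FORCE is the grip in N (left out, the last holds). Time passes only in rows, so rows that repeat a pose let the fingers close. It gives the time, the measured TCP pose, the force, the opening and the grip force at its end, in the units of the state.
- status.observe(): the state, without advancing time (a new reading comes with each control period).
- get_image(name): name is "scene" or "top" or "wrist"; returns a dict with "color" (400x640x3 uint8, red, green, blue), "vertical_fov" (degrees; the focal length in pixels is half the picture's height over the tangent of half this angle, whatever the lens; pixels are square), "cx", "cy" (the principal point, pixels), "xyz" and "orientation" of the camera in the world. Camera axes: x right, y down, z forward; pixel columns grow to the right and rows downward; lengths in m; the calibration is good to about 2 mm. A picture is of the moment at which its call begins. There is no depth.
- env.close_job(): hands the job in; it is judged then, once.
The state is a dict: "time_s": time; "q": joint angles; "qvel": joint speeds; "joint_efforts": joint torques, N m; "position": TCP position; "tool_rot": TCP orientation; "ft_force": force on the tool from outside, world axes, zero at the start; "wrist_torque": the same for the moment, N m; "grip_width": finger opening in m; "gripper_force": force on a finger pad.
Only numpy, scipy, OpenCV 4.12 (cv2) and the standard library are available. Lean on these libraries where they do the work, as an engineer would, in place of code of your own. Each camera call takes 0.05 s, during which the arm holds its last target. There are 200 camera calls.

TASK

Put the paint rack in order: take the empty bottle without a cap out of its narrow well and stand it upright in the tray for empties, move the capped thin bottle that stands in a wide well into the narrow well this frees, and set the fat nozzle-capped bottle that stands out on the table in the wide well, each lowered fully home. Keep the bottles upright throughout, and leave the bottles that are already in their right wells, the other empty, the jar, the cup and the tin standing where they are.

Things in the scene. Friction and masses are not known exactly. Their poses are not given: they have to be found in the camera images.
- rack: fixed plywood rack block, 150 x 220 x 60 mm (x, y, z), yawed on the table; origin at the centre of its underside. A row of three narrow wells runs along its y axis at its x = -35 mm, a row of three wide wells at x = +35 mm; wells 70 mm apart in y (-70, 0, +70). All wells are round, 45 mm deep (flat floor 15 mm above the table) with a 3 mm chamfer; when the work begins each well has a bottle in it
- narrow_well0 (a point): centre of the mouth of narrow well 0 (34 mm diameter, 45 mm deep), 60 mm above the table, at rack y = -70 mm
- narrow_well1 (a point): centre of the mouth of narrow well 1 (34 mm diameter, 45 mm deep), 60 mm above the table, at rack y = 0 mm
- narrow_well2 (a point): centre of the mouth of narrow well 2 (34 mm diameter, 45 mm deep), 60 mm above the table, at rack y = 70 mm
- wide_well0 (a point): centre of the mouth of wide well 0 (48 mm diameter, 45 mm deep), 60 mm above the table, at rack y = -70 mm
- wide_well1 (a point): centre of the mouth of wide well 1 (48 mm diameter, 45 mm deep), 60 mm above the table, at rack y = 0 mm
- wide_well2 (a point): centre of the mouth of wide well 2 (48 mm diameter, 45 mm deep), 60 mm above the table, at rack y = 70 mm
- tray: fixed grey shallow tray for empties, outside 130 x 160 mm (x, y), walls 4 mm thick and 28 mm high, floor 4 mm above the table; origin at the centre of its underside
- empty: white 30 mm diameter round bottle: straight wall from 4 to 92 mm above the base, shoulder to 102 mm, no cap, only a 19 mm open neck to 112 mm; about 30 g; stands in one of the narrow wells. Origin: centre of its underside, z up
- stray: white 30 mm diameter round bottle: straight wall from 4 to 92 mm above the base, shoulder to 102 mm, black nozzle cap (21 mm wide, tapering) to 130 mm; about 75 g; stands loosely in one of the wide wells, where it does not belong. Origin: centre of its underside, z up through the cap
- fat: white 44 mm diameter round bottle: straight wall from 4 to 92 mm above the base, shoulder to 102 mm, black nozzle cap (21 mm wide, tapering) to 130 mm; about 150 g; stands out on the table beside the rack, close to the jar and the cup. Origin: centre of its underside, z up through the cap
- thin_good1: like stray (30 mm wide, 130 mm tall, capped), but rightly placed in a narrow well; stays there. Origin at its underside
- thin_good2: like stray (30 mm wide, 130 mm tall, capped), but rightly placed in a narrow well; stays there. Origin at its underside
- fat_good1: like fat (44 mm wide, 130 mm tall, capped), rightly placed in a wide well; stays there. Origin at its underside
- fat_good2: like fat (44 mm wide, 130 mm tall, capped), rightly placed in a wide well; stays there. Origin at its underside
- old_empty: another open-necked bottle like empty (30 mm wide, 112 mm tall) already standing in the tray; stays there. Origin at its underside
- jar: bystander: closed grey jar, 46 mm diameter, 90 mm tall, loose, 77 mm from fat centre to centre. Origin at its underside
- cup: bystander: white ceramic water cup, 58 mm across the rim, 90 mm tall, loose, 82 mm from fat centre to centre. Origin at its underside
- tin: bystander: plain closed metal tin, 48 mm diameter, 100 mm tall, loose on the table behind the rack, beside the wide wells. Origin at its underside
Not all that is in view belongs to the job. Leave any red look-alike of the stray alone.

How it is judged (in metres and radians):
At the end, for the whole second after the job is handed in: empty upright on the tray floor; stray in a narrow well, fat in a wide well: within 7 mm of its axis, base under 4 mm above its floor, tilt under 0.12 rad; all at rest; good bottles within 12 mm, jar, cup and tin 30 mm, old_empty 40 mm of their starts, upright (x of empty in the frame of tray between -0.048 and 0.048 m and y of empty in the frame of tray between -0.063 and 0.063 m and z of empty in the frame of tray below 0.01 m and angle between each of empty, stray, fat, old_empty, jar, cup, tin's own z axis and vertical below 0.12 rad and linear speed of each of empty, stray, fat below 0.02 m/s and (horizontal distance between stray and narrow_well0 below 0.007 m or horizontal distance between stray and narrow_well1 below 0.007 m or horizontal distance between stray and narrow_well2 below 0.007 m) and z of each of stray, fat in the frame of rack below 0.019 m and (horizontal distance between fat and wide_well0 below 0.007 m or horizontal distance between fat and wide_well1 below 0.007 m or horizontal distance between fat and wide_well2 below 0.007 m) and distance of each of thin_good1, thin_good2, fat_good1, fat_good2 from where it was at the start of the episode below 0.012 m and distance of old_empty from where it was at the start of the episode below 0.04 m and distance of each of jar, cup, tin from where it was at the start of the episode below 0.03 m); the robot touches nothing.
It fails at once if a bottle is tipped over (angle between any of empty, stray, fat, old_empty's own z axis and vertical above 0.7 rad).
It fails at once if a rightly placed bottle is pulled out of its well (distance of any of thin_good1, thin_good2, fat_good1, fat_good2 from where it was at the start of the episode above 0.03 m).
It fails at once if the jar, the cup or the tin is knocked over (angle between any of jar, cup, tin's own z axis and vertical above 0.5 rad).
It also fails if it takes over 70 s, if anything falls off the work surface, if the arm or the gripper's body presses on something with over 40 N, if the wrist force passes 120 N, or if a joint passes its speed limit or range.

## Working session

There is one attempt and no reset: what is moved stays moved. The work goes in short steps, Python scripts to look and compute and a shell command to move; the robot and the scene stay as the last step left them, time stands still between calls to the robot, and variables do not carry over. Pictures are saved under pics/ and viewed, at most 10 in all, crops included, and the job is handed in when it is done.

```bash
mkdir -p pics; cat > h.py <<'E'
import numpy as np, cv2
from rig import status, get_image, env
def snap(n,f):
    im=get_image(n); cv2.imwrite(f"pics/{f}.png",im["color"][:,:,::-1]); np.save(f"{f}.npy",im,allow_pickle=True); return im
def load(f): return np.load(f"{f}.npy",allow_pickle=True).item()
def cam(im):
    return 200/np.tan(np.radians(im["vertical_fov"])/2), np.array(im["xyz"]), np.array(im["orientation"])
def ray(im,u,v):
    f,c,R=cam(im); d=R@np.array([(u-im["cx"])/f,(v-im["cy"])/f,1]); return c,d
def onz(im,u,v,z):
    c,d=ray(im,u,v); return c+d*(z-c[2])/d[2]
def proj(im,p):
    f,c,R=cam(im); q=R.T@(np.array(p)-c); return np.array([im["cx"]+f*q[0]/q[2],im["cy"]+f*q[1]/q[2]])
E
python3 - <<'E'
from h import *
for n in("top","scene"):
    im=snap(n,n+"0"); print(n,im["color"].shape,im["xyz"],np.round(im["orientation"],3).tolist(),im["vertical_fov"],im["cx"],im["cy"])
s=status.observe();print(s["time_s"],s["position"],np.round(s["tool_rot"],3).tolist())
E
```

```text
top (400, 640, 3) [0.38349592 0.03098474 1.26007454] [[0.011, -0.994, 0.11], [-1.0, -0.011, 0.0], [0.001, -0.11, -0.994]] 51.06097856736804 317.03426936836075 202.0781981034483
scene (400, 640, 3) [1.03205779 0.59509777 0.60374043] [[-0.738, 0.384, -0.555], [0.675, 0.41, -0.613], [-0.008, -0.827, -0.562]] 50.50890455727497 311.59457763847064 203.58258612343374
0.1 [ 0.16869281 -0.52321279  0.23078541] [[0.952, 0.307, -0.0], [0.307, -0.952, 0.001], [0.0, -0.001, -1.0]]
```

View pics/top0.png

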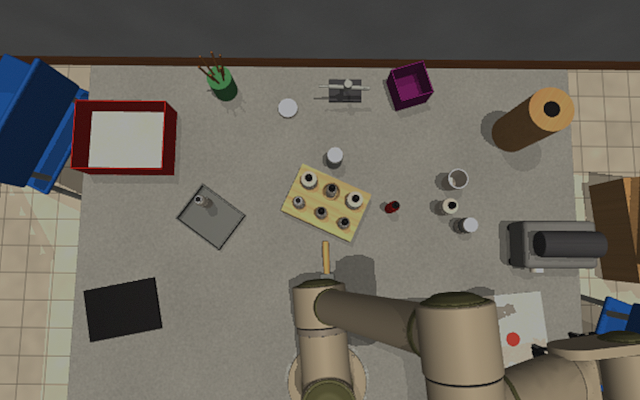

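View pics/scene0.png

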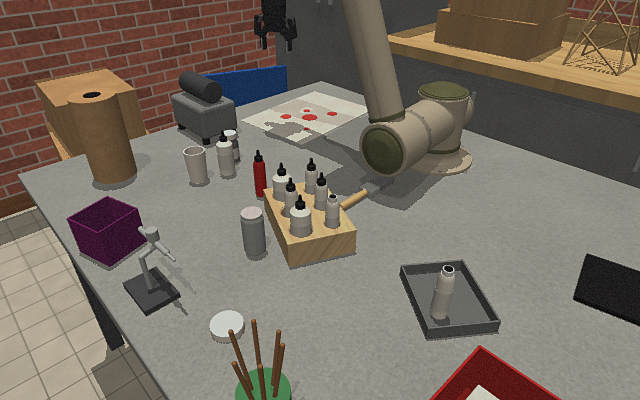

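The top view shows the rack near (326,203), with wide-row bottles at (309,179), (331,190) and (354,200), and narrow-row bottles at (298,202), (321,212) and (344,223). Fat is at (450,206), between the cup (457,179) and the jar (467,225). The tin is at (335,157) and the tray at (211,216), with old_empty near (198,200). The red look-alike is at (391,207).
- **Empty:** candidates are (298,202) and old_empty in the tray. The first fits, as it stands in a narrow well with no cap (scene 333,200).
- **Stray:** candidates are (331,190), the bottles in the narrow row, and the red one. (331,190) fits, because it is the thin white one in the wide row.

I'll confirm both in one enlarged crop.

```bash
python3 - <<'E'
from h import *
a=load("top0");b=load("scene0")
A=cv2.resize(a["color"][145:255,270:390],None,fx=3.3,fy=3.3,interpolation=cv2.INTER_CUBIC)
B=cv2.resize(b["color"][140:280,230:370],None,fx=2.6,fy=2.6,interpolation=cv2.INTER_CUBIC)
H=370;o=np.zeros((H,790,3),np.uint8);o[:min(H,A.shape[0]),:A.shape[1]]=A[:H];w=790-A.shape[1];o[:B.shape[0],A.shape[1]:A.shape[1]+B.shape[1]]=B[:H]
cv2.imwrite("pics/crop1.png",o[:,:,::-1])
# rack by wood colour
hsv=cv2.cvtColor(a["color"],cv2.COLOR_RGB2HSV)
m=cv2.inRange(hsv,(12,60,90),(32,255,255));m[:155]=0;m[245:]=0;m[:,:270]=0;m[:,385:]=0
m=cv2.morphologyEx(m,cv2.MORPH_OPEN,np.ones((3,3)))
c=max(cv2.findContours(m,cv2.RETR_EXTERNAL,cv2.CHAIN_APPROX_NONE)[0],key=cv2.contourArea)
P=np.array([onz(a,*p[0],.06)[:2] for p in c],np.float32)
r=cv2.minAreaRect(P);print("rack",r,cv2.contourArea(c)); print(cv2.boxPoints(r))
# dark caps
g=cv2.cvtColor(a["color"],cv2.COLOR_RGB2GRAY)
k=(g<45).astype(np.uint8)
n,l,s,cc=cv2.connectedComponentsWithStats(k)
for i in range(1,n):
    if 8<s[i,4]<200 and 285<cc[i,0]<480 and 150<cc[i,1]<250: print("dark",cc[i].round(1),s[i,4],onz(a,*cc[i],.12)[:2].round(4))
# tray
hs=cv2.inRange(g,60,108);hs[:170]=0;hs[260:]=0;hs[:,:165]=0;hs[:,255:]=0
hs=cv2.morphologyEx(hs,cv2.MORPH_CLOSE,np.ones((5,5)))
c=max(cv2.findContours(hs,cv2.RETR_EXTERNAL,cv2.CHAIN_APPROX_NONE)[0],key=cv2.contourArea)
P=np.array([onz(a,*p[0],.028)[:2] for p in c],np.float32);print("tray",cv2.minAreaRect(P))
# by-eye centres in top image
for nm,u,v,z in[("empty",298,202,.127),("oldempty",198,200,.116),("jar",467,225,.09),("cup",457,179,.09),("tin",335,157,.1),("red",391,207,.12),("fat",450,206,.12)]: print(nm,onz(a,u,v,z)[:2].round(3))
E
```

```text
rack ((0.5171796083450317, 0.0061790794134140015), (0.22137394547462463, 0.1525099277496338), 66.041259765625) 3917.0
[[ 0.4025473  -0.06400538]
 [ 0.54191667 -0.12593642]
 [ 0.6318119   0.07636354]
 [ 0.49244255  0.13829458]]
dark [308.4 177.4] 32 [0.578  0.0554]
dark [331.5 187.7] 34 [ 0.5501 -0.0084]
dark [355.2 198. ] 37 [ 0.5224 -0.0735]
dark [297.5 199.8] 13 [0.5155 0.0845]
dark [391.6 206.8] 118 [ 0.4992 -0.1732]
dark [451.8 204.8] 41 [ 0.5064 -0.338 ]
dark [320.7 210.5] 33 [0.4867 0.0206]
dark [344.3 221.6] 34 [ 0.4572 -0.044 ]
dark [460.1 225.7] 35 [ 0.4495 -0.3594]
tray ((0.47434157133102417, 0.3444690704345703), (0.1661183089017868, 0.13071590662002563), 54.653343200683594)
empty [0.509 0.083]
oldempty [0.513 0.358]
jar [ 0.453 -0.389]
cup [ 0.583 -0.364]
tin [ 0.641 -0.018]
red [ 0.499 -0.172]
fat [ 0.503 -0.333]
```

View pics/crop1.png

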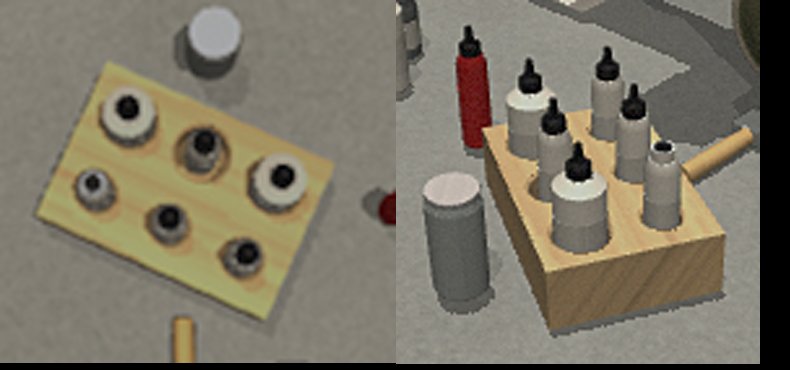

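The crop confirms it: the bottle at the rack's left front is open-necked (the empty), and the thin capped one sits loosely in the middle wide well (the stray). The rack fit is 221 x 153 mm, yawed -24°, and the caps lie on the predicted wells. The start tool yaw closes along the rack's diagonal, and at the fat bottle it closes between the jar and the cup, so I'll keep it throughout. Next I move above the empty at (0.514, 0.084).

```bash
python3 -m handwheel '34.5 60.7 0 0 0 0 1; 34.5 60.7 0 0 0 0 1; 34.5 60.7 0 0 0 0 1; 34.5 60.7 0 0 0 0 1; 34.5 60.7 0 0 0 0 1; 34.5 60.7 0 0 0 0 1; 34.5 60.7 0 0 0 0 1; 34.5 60.7 0 0 0 0 1' 40
python3 - <<'E'
from h import *
s=status.observe();print(np.array([.5137,.0843,.231])-s["position"],s["time_s"],np.round(s["tool_rot"],3).tolist())
E
```

```text
time_s: 0.77
position: [0.3338, -0.2317, 0.2313]
tool_rot: [[0.952, 0.306, -0.0], [0.306, -0.952, 0.0], [-0.0, -0.0, -1.0]]
ft_force: [0.8, -0.5, 0.4]
grip_width: 0.0855
gripper_force: 0.0
[ 1.79902807e-01  3.15981651e-01 -2.56373793e-04] 0.7667 [[0.952, 0.306, -0.0], [0.306, -0.952, 0.0], [-0.0, -0.0, -1.0]]
```

```bash
python3 -m handwheel '18 31.6 0 0 0 0 1; 18 31.6 0 0 0 0 1; 18 31.6 0 0 0 0 1; 18 31.6 0 0 0 0 1; 18 31.6 0 0 0 0 1; 18 31.6 0 0 0 0 1; 18 31.6 0 0 0 0 1; 18 31.6 0 0 0 0 1'
python3 -m handwheel '0 0 0 0 0 0 1;0.7 1.2 0 0 0 0 1; 0.7 1.2 0 0 0 0 1'
python3 - <<'E'
from h import *
im=snap("wrist","w1");s=status.observe();print(s["position"],im["xyz"],s["time_s"])
for p in[(.5137,.0843,.127),(.4852,.0204,.14),(.4568,-.0436,.14),(.549,-.008,.14),(.5776,.056,.14),(.5208,-.072,.14)]:print(proj(im,p).round(1))
E
```

```text
time_s: 1.43
position: [0.4989, 0.0582, 0.2311]
tool_rot: [[0.952, 0.307, -0.0], [0.307, -0.952, -0.0], [-0.0, -0.0, -1.0]]
ft_force: [0.7, -0.8, 0.2]
grip_width: 0.0854
gripper_force: 0.0
time_s: 1.68
position: [0.5058, 0.0694, 0.2308]
tool_rot: [[0.951, 0.309, -0.001], [0.309, -0.951, 0.0], [-0.001, -0.001, -1.0]]
ft_force: [-0.8, 0.5, -0.7]
grip_width: 0.0846
gripper_force: 0.0
[0.50534481 0.06837549 0.23088878] [0.57816655 0.09110244 0.37360658] 1.7333
[301.1 176.5]
[373.8 244.2]
[440.  300.6]
[446.4 173.8]
[372.1 102. ]
[512.8 237.2]
```

View pics/w1.png

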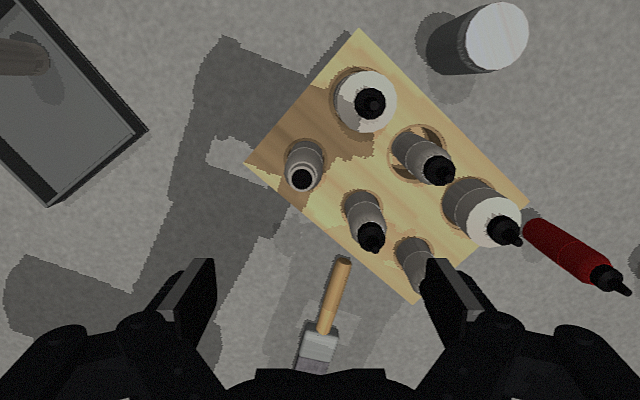

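The wrist view shows the empty's open neck at (301,179), against a prediction of (301,176.5), so the rack estimate is good to about 2 mm. The stray's cap is at (440,170). I'll descend on the empty.

```bash
python3 -m handwheel '0.7 1.5 0 0 0 0 1; 0.7 1.5 -4 0 0 0 1; 0.7 1.5 -8 0 0 0 1; 0.7 1.5 -12 0 0 0 1; 0.7 1.5 -15.3 0 0 0 1; 0.7 1.5 -16.2 0 0 0 1; 0.7 1.5 -16.2 0 0 0 1'
python3 -m handwheel '0 0 0 0 0 0 0.2; 0 0 0 0 0 0 0.1; 0 0 0 0 0 0 0.1; 0 0 0 0 0 0 0.1; 0 0 0 0 0 0 0.1; 0 0 0 0 0 0 0.1;0 0 0 0 0 0 0.1; 0 0 0 0 0 0 0.1' 30
```

```text
time_s: 2.32
position: [0.5112, 0.0821, 0.0678]
tool_rot: [[0.952, 0.306, -0.005], [0.306, -0.952, 0.0], [-0.004, -0.002, -1.0]]
ft_force: [0.2, 0.3, 0.7]
grip_width: 0.0855
gripper_force: 0.0
time_s: 2.98
position: [0.5129, 0.0832, 0.0704]
tool_rot: [[0.952, 0.307, 0.002], [0.307, -0.952, 0.0], [0.002, 0.0, -1.0]]
ft_force: [-1.4, 2.0, 7.0]
grip_width: 0.0292
gripper_force: 30.5
```

```bash
python3 -m handwheel '0 0 3 0 0 0 0.1; 0 0 7 0 0 0 0.1; 0 0 11 0 0 0 0.1; -0.5 2 14 0 0 0 0.1; -2 6 15 0 0 0 0.1; -3 10 15 0 0 0 0.1; -4 14 15 0 0 0 0.1; -5 18 15 0 0 0 0.1' 30
python3 -m handwheel '-1 3.6 0 0 0 0 0.1; -1.7 5.9 0 0 0 0 0.1; -1.7 5.9 0 0 0 0 0.1;-1.7 5.9 0 0 0 0 0.1'
python3 - <<'E'
from h import *
im=snap("wrist","w2");s=status.observe();print(s["position"],s["grip_width"],s["time_s"])
E
```

```text
time_s: 3.65
position: [0.4618, 0.2638, 0.22]
tool_rot: [[0.952, 0.306, 0.001], [0.306, -0.952, 0.0], [0.001, 0.0, -1.0]]
ft_force: [0.9, -0.4, -0.4]
grip_width: 0.0293
gripper_force: 30.1
time_s: 3.98
position: [0.445, 0.322, 0.2193]
tool_rot: [[0.951, 0.309, -0.0], [0.309, -0.951, -0.0], [-0.0, 0.0, -1.0]]
ft_force: [-0.7, -1.5, -0.1]
grip_width: 0.029
gripper_force: 30.1
[0.44547327 0.32107628 0.21930474] 0.029364914444850215 4.0333
```

View pics/w2.png

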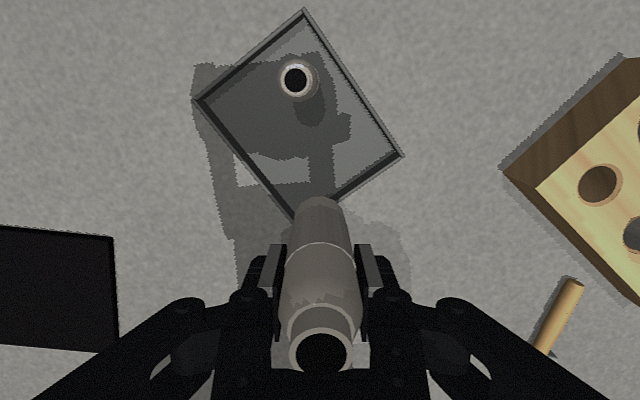

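The empty hangs upright in the grip, with its base at (318,200). The tray corners are at (304,10), (402,155), (293,218) and (195,100), so I'll check the drop point against them.

```bash
python3 - <<'E'
from h import *
im=load("w2")
c=[onz(im,*p,.028)[:2] for p in[(304,10),(402,155),(293,218),(196,100)]]
print(np.round(c,4),np.mean(c,0)); 
C=np.mean(c,0);u=c[0]-c[1];print([np.linalg.norm(c[i]-c[i-1]) for i in range(4)])
print("old",onz(im,295,80,.116), "drop px",proj(im,(.446,.322,.004)),"base",onz(im,318,205,.165))
E
```

```text
[[0.5696 0.3745]
 [0.4797 0.2494]
 [0.3867 0.3295]
 [0.4692 0.4458]] [0.47629793 0.34977837]
[np.float64(0.12319881732345812), np.float64(0.1540586213963702), np.float64(0.12275015340997895), np.float64(0.14266406563081474)]
old [0.51437652 0.35976927 0.116     ] drop px [318.32176866 159.90058476] base [0.45249041 0.32377998 0.165     ]
```

The drop point lies well inside the tray (about -36 and +10 mm off centre, 76 mm from the old empty), so I'll lower it.

```bash
python3 -m handwheel '0 0 -4 0 0 0 0.1; 0 0 -8 0 0 0 0.1; 0 0 -12 0 0 0 0.1; 0 0 -14 0 0 0 0.1; 0 0 -15 0 0 0 0.1; 0 0 -15.7 0 0 0 0.1; 0 0 -16 0 0 0 0.1; 0 0 -16 0 0 0 0.1'
```

```text
time_s: 4.7
position: [0.4464, 0.321, 0.0602]
tool_rot: [[0.952, 0.306, 0.002], [0.306, -0.952, 0.001], [0.002, -0.0, -1.0]]
ft_force: [0.2, 0.3, 0.2]
grip_width: 0.0293
gripper_force: 30.0
```

```bash
python3 -m handwheel '0 0 -0.1 0 0 0 0.1; 0 0 -0.2 0 0 0 0.1;0 0 -0.2 0 0 0 0.1'
```

```text
time_s: 4.95
position: [0.4466, 0.3215, 0.0593]
tool_rot: [[0.952, 0.307, 0.004], [0.307, -0.952, 0.001], [0.004, -0.0, -1.0]]
ft_force: [-1.0, -0.9, 8.5]
grip_width: 0.0295
gripper_force: 30.7
```

```bash
python3 -m handwheel '0 0 0 0 0 0 0.5; 0 0 0 0 0 0 0.8; 0 0 0 0 0 0 1; 0 0 0 0 0 0 1; 0 0 4 0 0 0 1; 0 0 8 0 0 0 1; 0 0 12 0 0 0 1; 0 0 16.5 0 0 0 1'
python3 -m handwheel '1 -4 0.3 0 0 0 1; 2 -8 0.3 0 0 0 1;3 -12 0.3 0 0 0 1;4 -16 0.3 0 0 0 1;5 -20 0.3 0 0 0 1; 6 -24 0.3 0 0 0 1;6.5 -26 0.3 0 0 0 1;6.5 -26 0.3 0 0 0 1'
python3 - <<'E'
from h import *
im=snap("wrist","w3");s=status.observe();print(s["position"],s["time_s"],s["grip_width"])
t=snap("top","t3")
C=np.hstack([im["color"][:330,100:560],cv2.resize(t["color"][160:260,160:260],(330,330))])
cv2.imwrite("pics/c3.png",C[:,:,::-1])
for n in[(.4852,.0204,.06),(.549,-.008,.06),(.549,-.008,.145),(.5136,.0844,.06)]:print(proj(im,n).round(1))
E
```

```text
time_s: 5.62
position: [0.4451, 0.321, 0.2207]
tool_rot: [[0.952, 0.307, -0.001], [0.307, -0.952, -0.0], [-0.001, 0.0, -1.0]]
ft_force: [1.5, 0.6, 0.0]
grip_width: 0.0851
gripper_force: 0.0
time_s: 6.28
position: [0.5116, 0.0573, 0.2218]
tool_rot: [[0.953, 0.302, -0.0], [0.302, -0.953, -0.001], [-0.0, 0.001, -1.0]]
ft_force: [0.7, 0.3, 0.1]
grip_width: 0.0853
gripper_force: 0.0
[0.51096612 0.05930539 0.22178804] 6.3333 0.08534050756240698
[347.8 212.2]
[402.7 155.3]
[432.4 181. ]
[288.7 162.1]
```

View pics/c3.png

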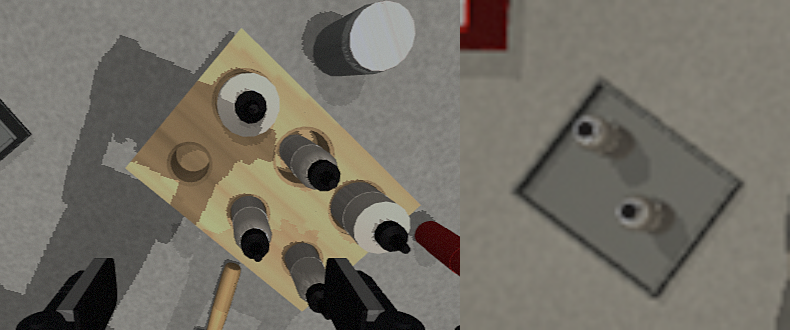

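Both empties stand upright in the tray. The freed well shows at wrist pixel (290,162), against a prediction of (289,162), and the stray's cap is at about (423,175). I'll refine the stray by comparing cap centroids.

```bash
python3 - <<'E'
from h import *
im=load("w3");g=cv2.cvtColor(im["color"],cv2.COLOR_RGB2GRAY)
k=(g<40).astype(np.uint8);n,l,s,cc=cv2.connectedComponentsWithStats(k)
for i in range(1,n):
    if 200<s[i,4]<3000 and cc[i,1]<260: print(cc[i].round(1),s[i,4],[onz(im,*cc[i],z)[:2].round(4).tolist() for z in(.125,.132)])
print(onz(im,290,162.5,.06))
E
```

```text
[65.5 89.6] 2808 [[0.5312, 0.2333], [0.5327, 0.2288]]
[350.2 106.6] 795 [[0.5762, 0.055], [0.5765, 0.0557]]
[423.3 175. ] 781 [[0.5479, -0.0082], [0.5489, -0.0057]]
[ 17.5 189.9] 673 [[0.4526, 0.2586], [0.4564, 0.2534]]
[491.7 236.6] 822 [[0.5199, -0.0737], [0.5218, -0.0692]]
[354.5 243.9] 692 [[0.4843, 0.0201], [0.4872, 0.0218]]
[0.51364201 0.08320455 0.06      ]
```

```bash
python3 -m handwheel '2 -3.5 0 0 0 0 1; 3.7 -6.5 0 0 0 0 1; 3.7 -6.5 0 0 0 0 1; 3.7 -6.5 -4 0 0 0 1; 3.7 -6.5 -8 0 0 0 1; 3.7 -6.5 -12 0 0 0 1; 3.7 -6.5 -14 0 0 0 1; 3.7 -6.5 -14.4 0 0 0 1'
python3 -m handwheel '0 0 0 0 0 0 1;0 0 0 0 0 0 1'
```

```text
time_s: 7.05
position: [0.5454, -0.002, 0.0744]
tool_rot: [[0.951, 0.308, -0.007], [0.308, -0.951, 0.002], [-0.006, -0.004, -1.0]]
ft_force: [-1.3, 0.5, -0.3]
grip_width: 0.0857
gripper_force: 0.0
time_s: 7.22
position: [0.5484, -0.0032, 0.0794]
tool_rot: [[0.951, 0.308, 0.002], [0.308, -0.951, -0.0], [0.002, 0.001, -1.0]]
ft_force: [0.5, -0.2, 0.8]
grip_width: 0.0851
gripper_force: 0.0
```

```bash
python3 -m handwheel '0 -0.4 -0.1 0 0 0 1;0 -0.4 -0.1 0 0 0 0.1;0 -0.4 -0.1 0 0 0 0.1;0 -0.4 -0.1 0 0 0 0.1;0 -0.4 -0.1 0 0 0 0.1;0 -0.4 -0.1 0 0 0 0.1;0 -0.4 -0.1 0 0 0 0.1;0 -0.4 -0.1 0 0 0 0.1' 40
python3 -m handwheel '0 0 3 0 0 0 0.1;0 0 7 0 0 0 0.1;0 0 11 0 0 0 0.1;0 0 14.5 0 0 0 0.1;0 0 14.5 0 0 0 0.1'
python3 - <<'E'
from h import *
P=[];
for i in range(4):
    s=status.observe();P.append(s["position"]);get_image("wrist") if i<3 else 0
P=np.mean(P,0);print(P,s["time_s"],100*(np.array([.5136,.0840,0])-P))
im=snap("wrist","w4")
E
```

```text
time_s: 7.88
position: [0.5478, -0.0078, 0.0774]
tool_rot: [[0.952, 0.307, 0.001], [0.307, -0.952, -0.0], [0.001, 0.0, -1.0]]
ft_force: [-0.1, 1.6, 5.5]
grip_width: 0.0287
gripper_force: 39.4
time_s: 8.3
position: [0.5498, -0.0082, 0.2288]
tool_rot: [[0.952, 0.307, 0.012], [0.307, -0.952, -0.003], [0.01, 0.006, -1.0]]
ft_force: [0.2, -0.3, 0.4]
grip_width: 0.0288
gripper_force: 39.9
[ 0.54834921 -0.00798864  0.22432404] 8.45 [ -3.47492127   9.19886424 -22.43240377]
```

View pics/w4.png

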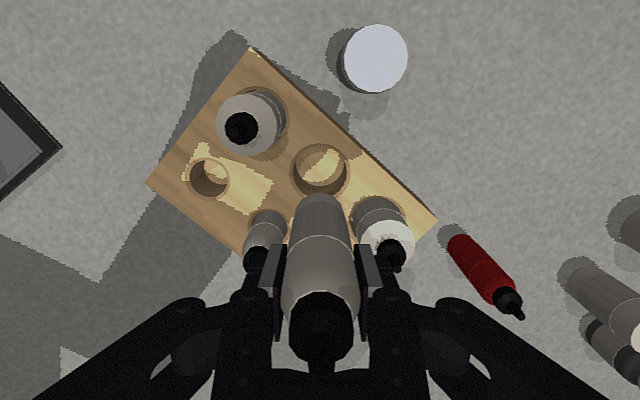

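The stray is held upright, with its base edge at (319,193), and the freed well is at (209,178). I'll work out the bottle axis from the base edge and compare it with the well.

```bash
python3 - <<'E'
from h import *
im=load("w4");s=status.observe();X=np.array(s["tool_rot"])[:,0]
g=cv2.cvtColor(im["color"],cv2.COLOR_RGB2GRAY);print(g[184:206,319])
for v in(192,194,196):
    for z in(.161,.165): print(v,z,(onz(im,319,v,z)-.015*X)[:2].round(4))
print("well",onz(im,209,177.5,.06),proj(im,(.5136,.084,.06)),proj(im,(.5483,-.008,.06)),s["position"])
E
```

```text
[117 124  66  66  67  67  68  71  82  89  89  88  88  87  89  92  91  77
  77  81  80  79]
192 0.161 [ 0.5464 -0.0092]
192 0.165 [ 0.5475 -0.0089]
194 0.161 [ 0.5452 -0.0096]
194 0.165 [ 0.5464 -0.0092]
196 0.161 [ 0.544 -0.01 ]
196 0.165 [ 0.5452 -0.0096]
well [0.51437727 0.08232163 0.06      ] [206.93607195 177.75074929] [318.6227559  172.27611769] [ 0.54693081 -0.0077164   0.22032512]
```

```bash
python3 -m handwheel '-1 3 1 0 0 0 0.1; -2.2 6.2 1 0 0 0 0.1; -3.3 9.2 1 0 0 0 0.1; -3.3 9.2 1 0 0 0 0.1; -3.3 9.2 -3 0 0 0 0.1; -3.3 9.2 -7 0 0 0 0.1; -3.3 9.2 -8.8 0 0 0 0.1;-3.3 9.2 -8.8 0 0 0 0.1'
cat > avg.py <<'E'
from h import *
import sys
P=[]
for i in range(4):
    s=status.observe();P.append(s["position"]);get_image("wrist") if i<3 else 0
P=np.mean(P,0);print(P.round(4),s["time_s"],s["grip_width"],"cm to go",(100*(np.array([float(sys.argv[1]),float(sys.argv[2]),0])-P))[:2].round(2))
E
python3 avg.py .5146 .0838
```

```text
time_s: 9.17
position: [0.5118, 0.0842, 0.1287]
tool_rot: [[0.952, 0.307, -0.011], [0.307, -0.952, 0.001], [-0.011, -0.004, -1.0]]
ft_force: [0.1, 0.5, -0.6]
grip_width: 0.0288
gripper_force: 39.9
[0.5137 0.0841 0.132 ] 9.3167 0.028877848522965 cm to go [ 0.09 -0.03]
```

```bash
python3 -m handwheel '0.1 0 -0.4 0 0 0 0.1;0.1 0 -0.8 0 0 0 0.1;0.1 0 -1.2 0 0 0 0.1;0.1 0 -1.5 0 0 0 0.1;0.1 0 -1.8 0 0 0 0.1;0.1 0 -1.8 0 0 0 0.1'
```

```text
time_s: 9.82
position: [0.5149, 0.0843, 0.1153]
tool_rot: [[0.952, 0.307, -0.002], [0.307, -0.952, 0.0], [-0.002, -0.001, -1.0]]
ft_force: [-1.5, 0.1, -1.3]
grip_width: 0.0291
gripper_force: 40.0
```

In the mouth with no force. I'll lower the rest of the way.

```bash
python3 -m handwheel '0 0 -0.6 0 0 0 0.1;0 0 -1.2 0 0 0 0.1;0 0 -1.8 0 0 0 0.1;0 0 -2.4 0 0 0 0.1;0 0 -3 0 0 0 0.1;0 0 -3.3 0 0 0 0.1;0 0 -3.5 0 0 0 0.1;0 0 -3.5 0 0 0 0.1'
python3 avg.py .5146 .0838
```

```text
time_s: 10.48
position: [0.5146, 0.0844, 0.0797]
tool_rot: [[0.952, 0.307, -0.003], [0.307, -0.952, 0.0], [-0.003, -0.001, -1.0]]
ft_force: [-5.3, 2.6, -3.7]
grip_width: 0.0284
gripper_force: 39.9
[0.5147 0.0844 0.0798] 10.6333 0.02919450230398853 cm to go [-0.01 -0.06]
```

```bash
python3 -m handwheel '-0.1 0 -0.1 0 0 0 0.1;-0.1 0 -0.2 0 0 0 0.1;-0.1 0 -0.3 0 0 0 0.1;-0.1 0 -0.3 0 0 0 0.1'
```

```text
time_s: 10.97
position: [0.5144, 0.0842, 0.0777]
tool_rot: [[0.952, 0.307, -0.001], [0.307, -0.952, 0.0], [-0.0, -0.0, -1.0]]
ft_force: [-4.2, 2.4, 0.1]
grip_width: 0.0287
gripper_force: 40.2
```

```bash
python3 -m handwheel '0 0 0 0 0 0 0.4; 0 0 0 0 0 0 0.8; 0 0 0 0 0 0 1; 0 0 0 0 0 0 1; 0 0 4 0 0 0 1; 0 0 8 0 0 0 1; 0 0 12 0 0 0 1; 0 0 15.5 0 0 0 1'
python3 -m handwheel '0 -4 0 0 0 0 1; 0 -8 0 0 0 0 1; 0 -12 0 0 0 0 1; 0 -16 0 0 0 0 1; 0 -20 0 0 0 0 1; 0 -24 0 0 0 0 1; 0 -28 0 0 0 0 1; 0 -32 0 0 0 0 1'
python3 -m handwheel '0 -2 0 0 0 0 1; 0 -3 0 0 0 0 1; 0 -3 0 0 0 0 1'
python3 - <<'E'
from h import *
im=snap("wrist","w5");t=snap("top","t5");s=status.observe();print(s["position"],s["time_s"])
g=cv2.cvtColor(im["color"],cv2.COLOR_RGB2GRAY)
k=(g<40).astype(np.uint8);n,l,st,cc=cv2.connectedComponentsWithStats(k)
for i in range(1,n):
    if 200<st[i,4]<3000: print(cc[i].round(1),st[i,4],onz(im,*cc[i],.113)[:2].round(4))
t=cv2.resize(t["color"][145:255,270:390],(400,367))
cv2.imwrite("pics/c5.png",np.hstack([im["color"][:367,120:520],t])[:,:,::-1])
E
```

```text
time_s: 11.63
position: [0.5148, 0.084, 0.2359]
tool_rot: [[0.952, 0.307, 0.002], [0.307, -0.952, -0.0], [0.002, 0.001, -1.0]]
ft_force: [-0.0, -0.3, 0.4]
grip_width: 0.0856
gripper_force: 0.0
time_s: 12.3
position: [0.5143, -0.2381, 0.2332]
tool_rot: [[0.952, 0.306, 0.001], [0.306, -0.952, -0.001], [0.001, 0.001, -1.0]]
ft_force: [0.7, 0.9, 0.8]
grip_width: 0.0851
gripper_force: 0.0
time_s: 12.55
position: [0.5145, -0.2675, 0.2326]
tool_rot: [[0.952, 0.305, -0.0], [0.305, -0.952, -0.0], [-0.0, 0.0, -1.0]]
ft_force: [0.8, 0.3, 0.0]
grip_width: 0.0854
gripper_force: 0.0
[ 0.51470826 -0.26485142  0.23299613] 12.65
[ 48.6 100.8] 1108 [ 0.5171 -0.0659]
[225.6 156. ] 1827 [ 0.5164 -0.1951]
[  8.6 174.9] 504 [ 0.4525 -0.0419]
[403.3 222.8] 590 [ 0.5067 -0.3411]
[415.  255.4] 412 [ 0.4831 -0.3606]
```

View pics/c5.png

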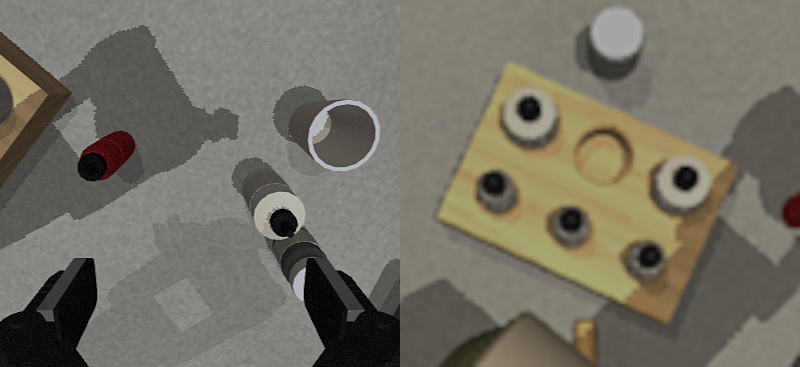

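The stray sits level with its neighbours in the narrow row. Fat's cap is at wrist pixel (403,223), which gives (0.507, -0.3405) and agrees with the top view. The jar and cup are clear of the finger line, so I'll descend.

```bash
python3 -m handwheel '-0.4 -3.7 0 0 0 0 1; -0.75 -7.3 0 0 0 0 1; -0.75 -7.3 0 0 0 0 1; -0.75 -7.3 -4 0 0 0 1; -0.75 -7.3 -8 0 0 0 1; -0.75 -7.3 -8 0 0 0 1'
python3 avg.py .507 -.3405
```

```text
time_s: 13.15
position: [0.5052, -0.3348, 0.1464]
tool_rot: [[0.951, 0.308, -0.009], [0.308, -0.951, 0.009], [-0.006, -0.012, -1.0]]
ft_force: [-0.6, 0.9, -1.2]
grip_width: 0.085
gripper_force: 0.0
[ 0.5068 -0.3366  0.1514] 13.3 0.08568182672140608 cm to go [ 0.02 -0.39]
```

```bash
python3 -m handwheel '0 -0.4 -1 0 0 0 1; 0 -0.4 -4 0 0 0 1; 0 -0.4 -7 0 0 0 1; 0 -0.4 -8.4 0 0 0 1; 0 -0.4 -8.8 0 0 0 1; 0 -0.4 -8.8 0 0 0 1; 0 -0.4 -8.8 0 0 0 1'
python3 -m handwheel '0 0 0 0 0 0 0.3;0 0 0 0 0 0 0.3;0 0 0 0 0 0 0.3;0 0 0 0 0 0 0.3;0 0 0 0 0 0 0.3;0 0 0 0 0 0 0.3' 50
python3 avg.py .507 -.3405
```

```text
time_s: 13.88
position: [0.5079, -0.3436, 0.0667]
tool_rot: [[0.952, 0.307, 0.002], [0.307, -0.952, -0.002], [0.001, 0.003, -1.0]]
ft_force: [-1.2, -0.4, 0.4]
grip_width: 0.0855
gripper_force: 0.0
time_s: 14.38
position: [0.5074, -0.3429, 0.0661]
tool_rot: [[0.952, 0.307, 0.001], [0.307, -0.952, -0.001], [0.001, 0.001, -1.0]]
ft_force: [-0.7, 1.8, 5.7]
grip_width: 0.0423
gripper_force: 50.1
[ 0.5074 -0.3429  0.0661] 14.5333 0.042233475278687684 cm to go [-0.04  0.24]
```

```bash
python3 -m handwheel '0 0 3 0 0 0 0.3; 0 0 7 0 0 0 0.3; 0 0 11 0 0 0 0.3; 0 0 15 0 0 0 0.3; 0 0 17.4 0 0 0 0.3; 0 3 17.4 0 0 0 0.3; 0 7 17.4 0 0 0 0.3; 0 11 17.4 0 0 0 0.3'
python3 -m handwheel '0.5 4 0 0 0 0 0.3; 1 8 0 0 0 0 0.3; 2 12 0 0 0 0 0.3; 3 16 0 0 0 0 0.3; 4 19 0 0 0 0 0.3; 4.2 21 0 0 0 0 0.3;4.2 22 0 0 0 0 0.3; 4.2 22 0 0 0 0 0.3'
python3 avg.py .5492 -.008
python3 - <<'E'
from h import *
im=snap("wrist","w6");s=status.observe();print(s["position"])
print(proj(im,(.5492,-.008,.06)),proj(im,(.5492,-.008,.06)))
E
```

```text
time_s: 15.2
position: [0.5067, -0.232, 0.2391]
tool_rot: [[0.952, 0.305, 0.0], [0.305, -0.952, -0.0], [0.0, 0.0, -1.0]]
ft_force: [0.4, 1.1, -1.8]
grip_width: 0.0426
gripper_force: 51.4
time_s: 15.87
position: [0.5488, -0.0113, 0.2391]
tool_rot: [[0.951, 0.309, -0.0], [0.309, -0.951, 0.0], [-0.0, -0.0, -1.0]]
ft_force: [-0.5, -0.4, -0.6]
grip_width: 0.0425
gripper_force: 51.4
[ 0.5489 -0.0129  0.239 ] 16.0167 0.042621390678843664 cm to go [0.03 0.49]
[ 0.5490018  -0.0142126   0.23899628]
[311.65127418 166.7562548 ] [311.65127418 166.7562548 ]
```

View pics/w6.png

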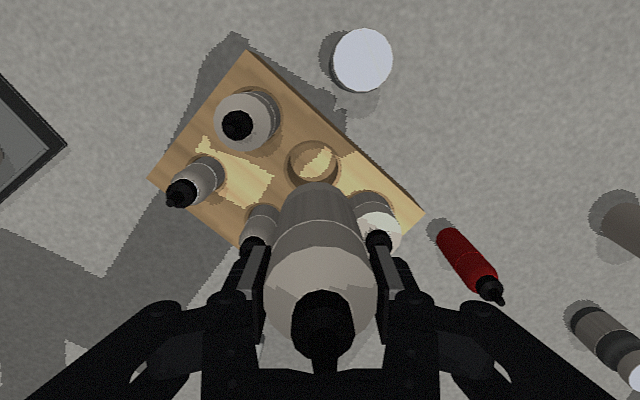

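Fat is held upright with its base edge at (319,183). The wide well is at about (313,165), against a prediction of (312,167).

```bash
python3 - <<'E'
from h import *
im=load("w6");X=np.array(status.observe()["tool_rot"])[:,0]
g=cv2.cvtColor(im["color"],cv2.COLOR_RGB2GRAY);print(g[174:194,319])
for v in(182,184):
    for z in(.173,.177): print(v,z,(onz(im,319,v,z)-.022*X)[:2].round(4))
E
python3 avg.py .5492 -.008
```

```text
[168 137 106 105 109 116 110  53  80  83  88  88  86  89  87  85  80  75
  80  77]
182 0.173 [ 0.5459 -0.0163]
182 0.177 [ 0.547 -0.016]
184 0.173 [ 0.5447 -0.0167]
184 0.177 [ 0.5458 -0.0164]
[ 0.549  -0.0141  0.239 ] 16.2167 0.042412137245314264 cm to go [0.02 0.61]
```

```bash
python3 -m handwheel '0.1 0.6 -1 0 0 0 0.3; 0.1 0.6 -4 0 0 0 0.3; 0.1 0.6 -8 0 0 0 0.3; 0.1 0.6 -10 0 0 0 0.3; 0.1 0.6 -10.7 0 0 0 0.3; 0.1 0.6 -10.7 0 0 0 0.3'
python3 avg.py .5502 -.0077;python3 avg.py .5502 -.0077
```

```text
time_s: 16.72
position: [0.5494, -0.0067, 0.1303]
tool_rot: [[0.952, 0.307, -0.003], [0.307, -0.952, 0.001], [-0.003, -0.002, -1.0]]
ft_force: [0.0, -0.2, -0.6]
grip_width: 0.0426
gripper_force: 51.3
[ 0.5504 -0.0069  0.1322] 16.8667 0.0426462264001299 cm to go [-0.02 -0.08]
[ 0.5509 -0.007   0.1335] 17.0167 0.04267919981915863 cm to go [-0.07 -0.07]
```

```bash
python3 -m handwheel '0 -0.1 -0.4 0 0 0 0.3;0 -0.1 -0.8 0 0 0 0.3;0 -0.1 -1.2 0 0 0 0.3;0 -0.1 -1.6 0 0 0 0.3;0 -0.1 -1.8 0 0 0 0.3;0 -0.1 -1.8 0 0 0 0.3'
```

```text
time_s: 17.52
position: [0.5499, -0.0078, 0.1133]
tool_rot: [[0.952, 0.307, -0.001], [0.307, -0.952, 0.0], [-0.001, -0.001, -1.0]]
ft_force: [-0.2, -0.1, -0.9]
grip_width: 0.0423
gripper_force: 51.4
```

```bash
python3 -m handwheel '0 0 -0.6 0 0 0 0.3;0 0 -1.2 0 0 0 0.3;0 0 -1.8 0 0 0 0.3;0 0 -2.4 0 0 0 0.3;0 0 -2.9 0 0 0 0.3;0 0 -3.2 0 0 0 0.3;0 0 -3.4 0 0 0 0.3;0 0 -3.4 0 0 0 0.3'
```

```text
time_s: 18.18
position: [0.5505, -0.0076, 0.081]
tool_rot: [[0.952, 0.307, 0.001], [0.307, -0.952, 0.0], [0.001, 0.0, -1.0]]
ft_force: [-2.6, 0.9, 8.5]
grip_width: 0.0423
gripper_force: 52.5
```

On the floor (8.5 N up). I'll release, lift and check.

```bash
python3 -m handwheel '0 0 0 0 0 0 0.6; 0 0 0 0 0 0 0.8; 0 0 0 0 0 0 0.9; 0 0 0 0 0 0 0.9; 0 0 3 0 0 0 0.9; 0 0 7 0 0 0 0.9; 0 0 11 0 0 0 0.9; 0 0 15 0 0 0 0.9'
python3 -m handwheel '-3 -3 1 0 0 0 0.9; -6 -6 1 0 0 0 0.9; -9 -9 1 0 0 0 0.9; -11 -12 1 0 0 0 0.9;-13 -15 1 0 0 0 0.9; -15 -18 1 0 0 0 0.9;-15 -18 1 0 0 0 0.9; -15 -18 1 0 0 0 0.9'
python3 - <<'E'
from h import *
t=snap("top","t7");b=snap("scene","s7")
g=cv2.cvtColor(t["color"],cv2.COLOR_RGB2GRAY)
n,l,s,cc=cv2.connectedComponentsWithStats((g<45).astype(np.uint8))
for i in range(1,n):
    if 8<s[i,4]<200 and 285<cc[i,0]<400 and 150<cc[i,1]<250: print(cc[i].round(1),s[i,4],onz(t,*cc[i],.13)[:2].round(4))
A=cv2.resize(t["color"][145:265,150:400],(500,240),interpolation=cv2.INTER_CUBIC)
B=cv2.resize(b["color"][110:350,160:510],(500,343),interpolation=cv2.INTER_CUBIC)
cv2.imwrite("pics/c7.png",np.vstack([A,B])[:,:,::-1])
E
```

```text
time_s: 18.85
position: [0.5497, -0.0078, 0.2317]
tool_rot: [[0.952, 0.307, -0.001], [0.307, -0.952, 0.0], [-0.0, -0.0, -1.0]]
ft_force: [1.1, 0.2, -0.3]
grip_width: 0.0769
gripper_force: 0.0
time_s: 19.52
position: [0.3994, -0.189, 0.24]
tool_rot: [[0.953, 0.303, 0.0], [0.303, -0.953, 0.0], [0.0, -0.0, -1.0]]
ft_force: [-0.6, 0.2, -0.7]
grip_width: 0.0771
gripper_force: 0.0
[308.5 177.4] 33 [0.5764 0.055 ]
[330.9 187.5] 35 [ 0.5491 -0.0064]
[355.2 198. ] 37 [ 0.5212 -0.0725]
[297.6 199.6] 33 [0.5151 0.0839]
[391.6 206.7] 117 [ 0.4983 -0.1714]
[320.7 210.5] 33 [0.4858 0.0207]
[344.4 221.6] 33 [ 0.4566 -0.0436]
[385.6 246.3] 13 [ 0.3914 -0.1544]
```

View pics/c7.png

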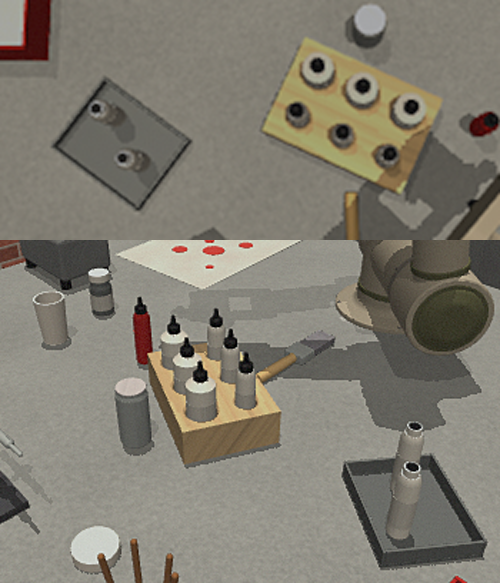

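All six rack bottles stand at matching heights on their wells, and both empties are upright in the tray. The tin, jar, cup and red bottle haven't been disturbed. I'll hand in.

```bash
python3 -c "
from rig import env
print(env.close_job())"
```

```text
the job is handed in; nothing more can be done
None
```

The job is handed in after about 20 s of the 70 s: the final pictures show the empty upright in the tray, the stray in the freed narrow well and the fat bottle in the middle wide well, nothing else looks moved, and no verdict came back.

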